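# Snap two slide cassettes into their latched cradles

### The job

Load both slide cassettes into the cradles whose latches match their lids, first orange, then blue. For each: hold the cassette tilted, use its lower end to press the coloured spring latch open, lay the other end down past the fixed grey lip, and let the latch spring back, so that the cassette lies flat and fully home, held under both lip and latch. Never tip a cassette far over, and leave the bottle, the tape and the dish where they are.

Things in the scene. Friction and masses are not known exactly. Their poses are not given: they have to be found in the camera images.
- orange_cassette: Loose slide cassette, about 0.26 kg: white box, orange lid, 84 long (its x) x 50 wide (y) x 42 high, plus at the foot of each end a white lug 13 long x 36 wide x 12 high: 110 long overall. Same either way round. Origin: centre of the underside; z up. Grip across the 50 mm width at mid-length.
- blue_cassette: Same with a blue lid: 84 long (its x) x 50 wide (y) x 42 high, plus at the foot of each end a white lug 13 long x 36 wide x 12 high: 110 long overall. Same either way round. Origin: centre of the underside; z up. Grip across the 50 mm width at mid-length.
- orange_dock: Aluminium base (196 x 104 x 6, fixed on the bench, yaw within 0.2 rad) of the cradle with the orange latch. Origin: on the bench, on the cradle's lengthwise centre line; x runs from latch to lip, z up. On it is clamped a grey nest, shifted along x by up to 6 mm either way (not reported: find it by touch or sight). Seated, the cassette's origin is at x = that shift, y = 0, z = 10.
- orange_nest_spec (a point): A mark at the dock's origin. Nest, in mm from the nest's centre (x) and the bench (z): flat floor z 10; far wall face x = 55; lip from it to x = 50, z 24 to 29; wall top 30. Closed latch: face x = -53.5, nose to x = -48.5, z 26 to 31, 34 wide. Cheeks 42 apart at x 42 to 56 (top 29) and -66 to -50 (top 24) guide the lugs. Nothing beside the middle.
- blue_nest_spec (a point): The same mark at the other dock, same nest. Lip and latch are flat on top: pushing straight down does not open them. For the far lug to pass the lip, the cassette must be at least 5.5 mm from its seated place towards the latch (latch 7 mm open); the latch's stop allows 10.5 mm.
- blue_dock: Base of the cradle with the blue latch: same build, origin and axes as the orange one; its nest has its own unreported shift of up to 6 mm.
- orange_latch (a joint): Opening of the orange latch in m: 0 closed (start), 0.0015 with a cassette seated (spring presses it against the far wall), 0.012 at the hard stop. Slides along the cradle's -x against a return spring: 4 N when closed, 0.4 N more per mm, 8.8 N at the stop, where the force rises sharply.
- blue_latch (a joint): Opening of the blue latch, as for the orange one.
- reagent_bottle: Bystander: amber bottle with blue cap, 56 diameter x 105 high; origin at the centre of its underside.
- tape_roll: Bystander: roll of beige tape lying flat, 104 diameter x 25 high; origin at the centre of its underside.
- petri_dish: Bystander: flat round dish, 71 diameter x 15 high; origin at the centre of its underside.

How it is judged (in metres and radians):
On the way, in this order (a step that is already met when the one before it is completed fails the run):
1. the orange cassette, tilted, presses the orange latch at least 6 mm open (value of joint orange_latch above 0.006 m and angle between orange_cassette's own z axis and vertical above 0.08 rad and horizontal distance between orange_cassette and orange_dock below 0.035 m), for 0.1 s.
2. the orange cassette is fully home and its latch has sprung back (x of orange_cassette in the frame of orange_dock between -0.0085 and 0.0085 m and y of orange_cassette in the frame of orange_dock between -0.0045 and 0.0045 m and z of orange_cassette in the frame of orange_dock between 0.008 and 0.012 m and angle between orange_cassette's own z axis and vertical below 0.04 rad and angle between the x axis of orange_cassette and the x axis of orange_dock, either way round below 0.1 rad and value of joint orange_latch between 0.0002 and 0.0035 m and linear speed of orange_cassette below 0.01 m/s), for 0.2 s.
3. the blue cassette, tilted, presses the blue latch at least 6 mm open (value of joint blue_latch above 0.006 m and angle between blue_cassette's own z axis and vertical above 0.08 rad and horizontal distance between blue_cassette and blue_dock below 0.035 m), for 0.1 s.
At the end, for the whole second after the job is handed in: Each cassette is released and at rest in the cradle of its colour: within 8.5 mm of the dock's origin along it (the nest shifts by 6), 4.5 mm across, on the nest floor within 2 mm, 0.04 rad of level, 0.1 rad in yaw, its latch sprung back onto it (0.2 to 3.5 mm open) (all of step 2 and x of blue_cassette in the frame of blue_dock between -0.0085 and 0.0085 m and y of blue_cassette in the frame of blue_dock between -0.0045 and 0.0045 m and z of blue_cassette in the frame of blue_dock between 0.008 and 0.012 m and angle between blue_cassette's own z axis and vertical below 0.04 rad and angle between the x axis of blue_cassette and the x axis of blue_dock, either way round below 0.1 rad and value of joint blue_latch between 0.0002 and 0.0035 m and linear speed of blue_cassette below 0.01 m/s); the robot touches nothing.
It fails at once if a cassette is tipped more than 0.9 rad (angle between any of orange_cassette, blue_cassette's own z axis and vertical above 0.9 rad).
It fails at once if a bystander is moved by more than 30 mm (distance of any of reagent_bottle, tape_roll, petri_dish from where it was at the start of the episode above 0.03 m).
It also fails if it takes over 61 s, if anything falls off the work surface, if the arm or the gripper's body presses on something with over 40 N, if the wrist force passes 120 N, or if a joint passes its speed limit or range.

### The arm

A 6-joint arm with a two-finger parallel gripper is mounted at the origin on a cart in front of the work surface, level with it; the furniture and walls round the work are solid. World frame = base frame: x ahead of the robot, y to its left, z up, the work surface at z = 0. Lengths are in mm, angles in rad, forces in N, time in s.
With the tool pointing down it reaches from about 275 to 750 mm from the base axis. Payload 10.2 kg.
Tool frame: the origin (TCP) lies between the finger pads; the fingertips stand 17 mm ahead of it and the grasp point (between the pads) lies 2 mm behind it; z points along the fingers, y is the line along which they close (so a half turn about z gives the same grasp; the last joint's range is limited). The gripper opens to 85 mm and grips with 20 to 120 N. Pads are 22 mm wide; open, the fingers measure 114 mm over their backs; the gripper's body (76 mm by 85 mm) begins 54 mm behind the grasp point. The pads swing forward as they close: fully open they stand 13 mm farther back than shut.
Start: joints at [-1.331, 0.313, 1.498, -0, 1.331, -0.223], TCP at [234.378, -469.785, 210.094] pointing down, gripper open.
Joint ranges: [-2.94, 2.94], [-0.97, 2.17], [0.19, 2.56], [-1.23, 4.37], [0.02, 3.11], [-2.88, 2.88]. Speed limits (rad/s): [2.39, 2.39, 3.01, 3.14, 3.14, 3.14].

### API

Orientations are given as a unit quaternion [w, x, y, z].
In Python, from rig import * gives the robot as it stands.
- The arm moves only by the tool step_arm, never from a script. Its argument "commands" is text: rows parted by semicolons, each of 7 numbers parted by spaces: the opening, from 0 (shut) to 1 (fully open), then the shift along the tool's x, y, z in cm, then the turn, a rotation vector about the tool's x, y, z in rad. In form: hand x y z rx ry rz; .... A call has 1 to 20 rows; each row is the pose to reach, as a shift and turn from the pose commanded when the call began, along the tool's axes at that moment; what a row does not reach only later rows make up. A row lasts 1/12 s, in which the tool goes at most 41.7 mm and 7.16 degrees, less where a joint would pass 70% of its speed; a pose out of reach is approached as far as the arm can. A call with a gripper value outside its range is refused whole. The fingers move at their own pace and stop on an object; "newtons" is the grip in N (left out, the last holds). Time passes only in rows, so rows that repeat a pose let the fingers close. It gives the time, the measured TCP pose, the force, the opening and the grip force at its end, in the units of the state.
- sense(): the state, without advancing time (a new reading comes with each control period).
- capture(name): name is "scene" or "top" or "wrist"; returns the picture (384x512x3 uint8, red, green, blue); there is no depth.
- camera_model(name): a dict with "mtx" (3x3 intrinsics, pixels), "eye" and "rotation" of the camera in the world. Camera axes: x right, y down, z forward; pixel columns grow to the right and rows downward; lengths in mm; the calibration is good to about 2 mm. A picture is of the moment at which its call begins: read the wrist's pose just before it. camera_model takes no time and is no camera call; for the wrist camera it gives the pose at the moment of the call.
- finish_job(): hands the job in; it is judged then, once.
Trained networks look in the newest picture that a camera, given by its name, has taken for a name from the list of things; names that differ only in an ending like _2 or _b are one class to them, and where a whole thing is asked for, a point or a joint stands for the part that bears it (a point fixed in the world has none). Each returns a list of dicts, best first, with "score" (0 to 1); they miss things now and then, are a little off and sometimes report something else, mostly with a low value. They report only what shows in the picture. A call takes as long as a camera call.
- search_frame(camera, label): "rect" ([centre column, centre row, width, height] in pixels, round what is visible of it).
- trace(camera, label): "mask" (384x512 bool, what is visible of it) and "rect" ([centre column, centre row, width, height] in pixels, round what is visible of it).
- spot_point(camera, label): "xy" ([column, row] in pixels: a listed point, or the origin of a listed thing).
The state is a dict: "time_s": time; "joints": joint angles; "dq": joint speeds; "tau": joint torques, N m; "eef_pos": TCP position; "ee_rot": TCP orientation; "force": force on the tool from outside, world axes, zero at the start; "wrist_torque": the same for the moment, N m; "grip_width": opening from 0.0 (shut) to 1.0 (fully open); "grip_force": force on a finger pad.
Only numpy, scipy, OpenCV 4.12 (cv2) and the standard library are available. Lean on these libraries where they do the work, as an engineer would, in place of code of your own. Each camera call takes 0.05 s, during which the arm holds its last target. There are 200 camera calls.

## Working session

There is one attempt and no reset: what is moved stays moved. The work goes in short steps, Python scripts to look and compute and a tool call to move; the robot and the scene stay as the last step left them, time stands still between calls to the robot, and variables do not carry over. Pictures are saved under pics/ and viewed, at most 12 in all, crops included, and the job is handed in when it is done.

Besides the shell and the picture viewer there is one more tool, called after "Request:" as name(argument=value, ...), one argument or row to a line, values as JSON. step_arm: Moves the arm, as the interface text tells. Its arguments: {"type":"object","properties":{"commands":{"type":"string"},"newtons":{"type":"number"}},"required":["commands"]}

```bash
ls; mkdir -p pics
cat > h.py <<'E'
from rig import *
import numpy as np, cv2
from scipy.spatial.transform import Rotation as R
def ray(cam,uv,z):
    c=camera_model(cam); M=np.array(c["mtx"]);Rm=np.array(c["rotation"]);e=np.array(c["eye"])
    d=Rm@np.linalg.inv(M)@np.array([uv[0],uv[1],1.]); return e+d*(z-e[2])/d[2]
def proj(cam,P):
    c=camera_model(cam); M=np.array(c["mtx"]);Rm=np.array(c["rotation"]);e=np.array(c["eye"])
    q=M@(Rm.T@(np.array(P)-e)); return q[:2]/q[2]
def save(n,im): cv2.imwrite("pics/"+n+".png",im[:,:,::-1])
E
python3 - <<'E'
from h import *
print(sense())
for c in("scene","top"):
    im=capture(c); save(c+"0",im); m=camera_model(c); print(c,np.round(m["eye"]),np.round(m["rotation"],3).tolist(),m["mtx"])
    cv2.imwrite(f"pics/{c}0.png",cv2.resize(im[:,:,::-1],(768,576)))
H=dict(orange_cassette=0,blue_cassette=0,orange_dock=0,blue_dock=0,reagent_bottle=0,tape_roll=0,petri_dish=0,orange_nest_spec=0,blue_nest_spec=0)
for l in H:
    r=spot_point("top",l); print(l,[(np.round(a["xy"],1).tolist(),round(a["score"],2),np.round(ray("top",a["xy"],0)).tolist()) for a in r[:3]])
E
```

```text
pics
{'time_s': 0.0, 'joints': array([-1.33138501e+00,  3.13455314e-01,  1.49845725e+00, -2.95298817e-05,
        1.33095706e+00, -2.23423874e-01]), 'dq': array([-0.00200076, -0.00040289, -0.00207083,  0.00052204,  0.0005979 ,
       -0.00240442]), 'tau': array([ 3.34815013e-04, -4.12267613e+01, -2.59744012e+01, -1.80356988e-04,
        4.08674794e-03,  1.43564034e-05]), 'eef_pos': array([ 234.30763533, -469.49866749,  209.52477157]), 'ee_rot': array([-6.38348341e-04,  9.73341232e-01,  2.29360935e-01, -1.94434151e-05]), 'force': array([ 0.00609212, -0.03998132, -0.15726129]), 'wrist_torque': array([0.04732936, 0.04334156, 0.00987129]), 'grip_force': 0.0, 'grip_width': 1.0007457405537297}
scene [-15. 746. 861.] [0.124, -0.269, 0.866, -0.403] [[463.83740328   0.         255.3870663 ]
 [  0.         463.83740328 194.59647874]
 [  0.           0.           1.        ]]
top [ 441.  -60. 1439.] [-0.024, 0.716, -0.697, 0.024] [[475.52050906   0.         251.5170897 ]
 [  0.         475.52050906 190.42356854]
 [  0.           0.           1.        ]]
orange_cassette []Traceback (most recent call last):
  File "<stdin>", line 8, in <module>
  File "h.py", line 6, in ray
    d=Rm@np.linalg.inv(M)@np.array([uv[0],uv[1],1.]); return e+d*(z-e[2])/d[2]
      ~~^~~~~~~~~~~~~~~~~
ValueError: matmul: Input operand 1 has a mismatch in its core dimension 0, with gufunc signature (n?,k),(k,m?)->(n?,m?) (size 3 is different from 4)
```

```bash
sed -i 's/Rm=np.array(c\["rotation"\])/q_=c["rotation"];Rm=R.from_quat([*q_[1:],q_[0]]).as_matrix()/' h.py
python3 - <<'E'
from h import *
for l in "orange_cassette blue_cassette orange_dock blue_dock orange_nest_spec blue_nest_spec reagent_bottle tape_roll petri_dish".split():
    for c in("top","scene"):
        r=spot_point(c,l); print(l,c,[(np.round(a["xy"],1).tolist(),round(a["score"],2),np.round(ray(c,a["xy"],0)).tolist()) for a in r[:3]])
print(sense()["time_s"])
E
```

```text
orange_cassette top []
orange_cassette scene [([325.9, 176.3], 0.79, [433.0, -289.0, 0.0]), ([188.4, 305.3], 0.51, [466.0, 306.0, 0.0])]
blue_cassette top [([276.4, 215.8], 0.73, [465.0, -135.0, 0.0])]
blue_cassette scene [([291.5, 201.6], 0.98, [459.0, -130.0, 0.0])]
orange_dock top [([221.3, 204.6], 0.64, [494.0, 33.0, 0.0])]
orange_dock scene [([248.3, 226.4], 0.78, [501.0, 22.0, 0.0]), ([196.1, 305.3], 0.53, [452.0, 296.0, 0.0])]
blue_dock top [([133.5, 206.9], 0.86, [480.0, 298.0, 0.0]), ([246.0, 159.8], 0.5, [633.0, -38.0, 0.0])]
blue_dock scene [([191.8, 301.4], 0.82, [467.0, 293.0, 0.0]), ([290.0, 201.6], 0.56, [462.0, -128.0, 0.0])]
orange_nest_spec top [([213.2, 207.2], 0.89, [486.0, 57.0, 0.0]), ([245.2, 161.0], 0.54, [629.0, -36.0, 0.0])]
orange_nest_spec scene [([254.5, 232.5], 0.9, [475.0, 31.0, -0.0])]
blue_nest_spec top [([134.6, 212.3], 0.9, [464.0, 294.0, 0.0]), ([132.6, 214.3], 0.2, [458.0, 300.0, 0.0])]
blue_nest_spec scene [([187.2, 304.1], 0.82, [470.0, 305.0, -0.0])]
reagent_bottle top [([247.7, 161.1], 0.68, [629.0, -44.0, 0.0])]
reagent_bottle scene [([221.7, 192.2], 0.8, [647.0, -51.0, 0.0])]
tape_roll top [([366.6, 165.6], 0.71, [625.0, -406.0, 0.0])]
tape_roll scene [([290.4, 141.5], 0.71, [619.0, -390.0, 0.0])]
petri_dish top [([316.8, 165.3], 0.88, [622.0, -254.0, 0.0])]
petri_dish scene []
1.1
```

View pics/top0.png

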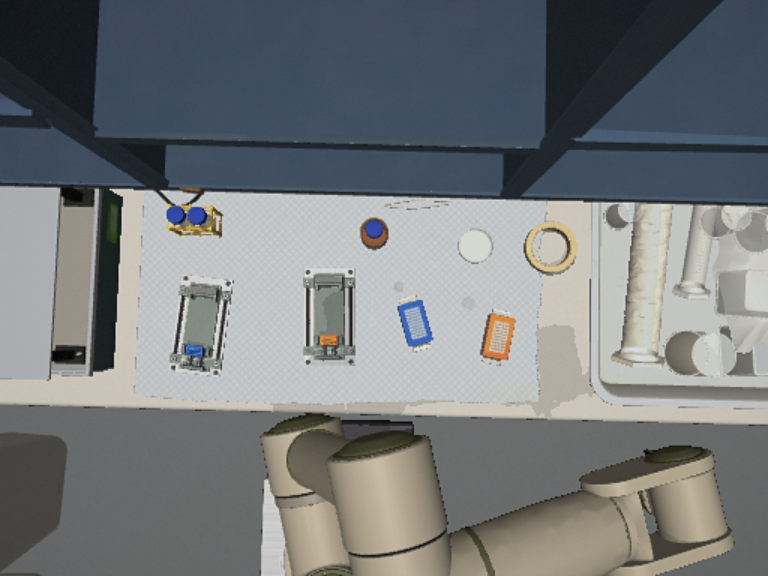

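View pics/scene0.png

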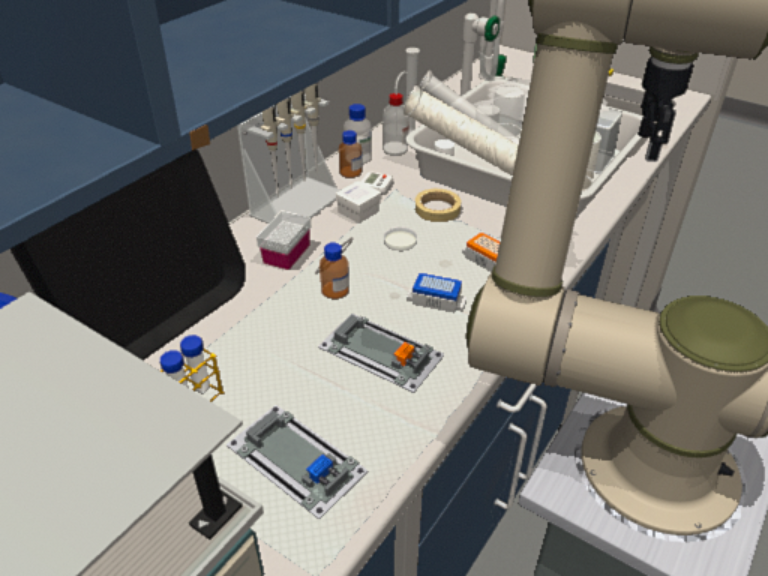

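Run:
```python
from h import *
im=capture("top")
hsv=cv2.cvtColor(im,cv2.COLOR_RGB2HSV)
for n,lo,hi,box in(("or",(5,150,120),(16,255,255),(310,200,350,250)),("bl",(105,130,100),(118,255,255),(258,190,295,240))):
    m=cv2.inRange(hsv,lo,hi); w=np.zeros_like(m); x0,y0,x1,y1=box; w[y0:y1,x0:x1]=m[y0:y1,x0:x1]
    p=np.argwhere(w)[:,::-1].astype(np.float32)
    P=np.array([ray("top",q,42)[:2] for q in p]).astype(np.float32); r=cv2.minAreaRect(P); print(n,len(p),r,proj("top",[234,-470,210]))
for l in("orange_dock","blue_dock","orange_latch","blue_latch"):
    t=trace("top",l)
    if t:
        m=t[0]["mask"].astype(np.uint8); p=np.argwhere(m)[:,::-1]
        print(l,t[0]["score"],len(p),cv2.minAreaRect(np.array([ray("top",q,6)[:2] for q in p]).astype(np.float32)))
s=sense();print(s["time_s"]); c=camera_model("wrist"); print(c)
```

```text
or 258 ((443.6657409667969, -296.7839050292969), (48.795677185058594, 83.27763366699219), 79.47415161132812) [410.20871865 308.7585582 ]
bl 241 ((466.46661376953125, -132.75534057617188), (82.06722259521484, 48.33887481689453), 17.226043701171875) [410.20871865 308.7585582 ]
blue_dock 0.9 1024 ((451.759521484375, 295.495849609375), (110.58281707763672, 197.5690155029297), 83.45342254638672)
orange_latch 0.44 56 ((428.0540466308594, 37.10049057006836), (14.978443145751953, 30.087596893310547), 1.5171703100204468)
1.35
{'mtx': array([[309.77574646,   0.        , 253.1175106 ],
       [  0.        , 309.77574646, 194.26160613],
       [  0.        ,   0.        ,   1.        ]]), 'eye': array([ 308.58787928, -431.32915721,  374.41233122]), 'rotation': array([ 0.13925731,  0.83897996, -0.518847  , -0.08670538])}
```

```bash
cat >> h.py <<'E'
def Rq(q): return R.from_quat([*q[1:],q[0]])
def tool(yaw,tilt=0):
    # tool x along world yaw, z down; tilt>0 raises the +x end (fingers point outward)
    return R.from_euler('z',yaw)*R.from_euler('y',-tilt)*R.from_matrix(np.diag([1.,-1,-1]))
def go(p,yaw,tilt=0,frm=None):
    s=sense(); p0,r0=(np.array(s["eef_pos"]),Rq(s["ee_rot"])) if frm is None else frm
    rt=tool(yaw,tilt); d=r0.inv().apply(np.array(p)-p0)/10; v=(r0.inv()*rt).as_rotvec()
    print("cmd:",np.round(d,2),np.round(v,3)); return (np.array(p),rt)
E
python3 -c "
from h import *
go([444,-297,150],-0.18)"
```

```text
cmd: [26.47 -6.1   6.01] [-0.     0.     0.643]
```

Request:
step_arm(
  commands="1 26.5 -6.1 6.0 0 0 0.643;1 26.5 -6.1 6.0 0 0 0.643;1 26.5 -6.1 6.0 0 0 0.643;1 26.5 -6.1 6.0 0 0 0.643;1 26.5 -6.1 6.0 0 0 0.643;1 26.5 -6.1 6.0 0 0 0.643;1 26.5 -6.1 6.0 0 0 0.643;1 26.5 -6.1 6.0 0 0 0.643;1 26.5 -6.1 6.0 0 0 0.643;1 26.5 -6.1 6.0 0 0 0.643",
)

```text
time_s: 2.18
eef_pos: [444.1, -297.2, 150.2]
ee_rot: [0.0, 0.996, -0.09, -0.0]
force: [0.4, 0.2, 0.8]
grip_width: 1.0
grip_force: 0.0
```

```bash
cat >> h.py <<'E'
def lid(cam,lo,hi,z=42):
    im=capture(cam); h=cv2.cvtColor(im,cv2.COLOR_RGB2HSV); m=cv2.inRange(h,lo,hi)
    m=cv2.morphologyEx(m,cv2.MORPH_CLOSE,np.ones((9,9)))
    n,l,st,ce=cv2.connectedComponentsWithStats(m); i=1+np.argmax(st[1:,4])
    P=np.array([ray(cam,q[::-1],z)[:2] for q in np.argwhere(l==i)],np.float32)
    print(st[i],cv2.minAreaRect(P)); return im
ORA=((5,150,120),(16,255,255)); BLU=((105,130,100),(118,255,255))
E
python3 -c "
from h import *
s=sense();print(s['time_s'],s['eef_pos'],s['force'])
im=lid('wrist',*ORA);save('w1',im)"
```

```text
2.1833 [ 444.05766777 -297.21850706  150.19727698] [0.37580808 0.22105076 0.78194314]
[ 226  139   56   87 1608] ((443.12786865234375, -296.707763671875), (48.81392288208008, 82.64219665527344), 79.4463882446289)
```

View pics/w1.png

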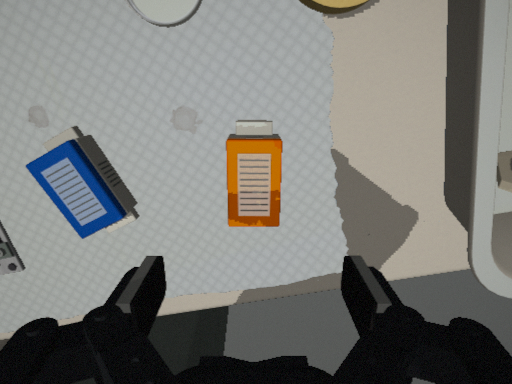

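Request:
step_arm(
  commands="1 -0.08 0 4 0 0 0;1 -0.08 0 8 0 0 0;1 -0.08 0 11 0 0 0;1 -0.08 0 12.2 0 0 0;1 -0.08 0 12.2 0 0 0;0 -0.08 0 12.2 0 0 0;0 -0.08 0 12.2 0 0 0;0 -0.08 0 12.2 0 0 0;0 -0.08 0 12.2 0 0 0;0 -0.08 0 12.2 0 0 0;0 -0.08 0 12.2 0 0 0;0 -0.08 0 12.2 0 0 0;0 -0.08 0 12.2 0 0 0",
  newtons=60,
)

```text
time_s: 3.32
eef_pos: [443.5, -296.7, 28.2]
ee_rot: [0.0, 0.996, -0.09, 0.0]
force: [0.6, 0.4, 0.1]
grip_width: 0.003
grip_force: 0.0
```

```bash
python3 -c "
from h import *
s=sense();print(s)
a=capture('wrist');b=capture('scene');print(proj('scene',s['eef_pos']))
save('w2',np.vstack([a,cv2.resize(b[120:260,230:420],(512,377))])[:,:])
import cv2 as c;x=c.imread('pics/w2.png');c.imwrite('pics/w2.png',c.resize(x,None,fx=.78,fy=.78))"
```

```text
{'time_s': 3.3167, 'joints': array([-8.09323722e-01,  5.46137965e-01,  1.67477322e+00,  5.33633779e-05,
        9.20505019e-01,  9.41538178e-01]), 'dq': array([ 0.00075286,  0.00219735,  0.00099306, -0.00087906, -0.0007807 ,
        0.00098511]), 'tau': array([-1.45349614e-02, -4.59800828e+01, -2.02219677e+01, -4.59843759e-04,
        9.06885907e-04, -4.50677417e-04]), 'eef_pos': array([ 443.54795259, -296.72606595,   28.2137073 ]), 'ee_rot': array([ 4.21516943e-05,  9.95948329e-01, -8.99272887e-02,  8.03628308e-05]), 'force': array([0.5624002 , 0.37382181, 0.11831625]), 'wrist_torque': array([-0.01256154, -0.03677309,  0.01973128]), 'grip_force': 0.0, 'grip_width': 0.0032073511194264086}
[325.01910026 166.40308389]
```

View pics/w2.png

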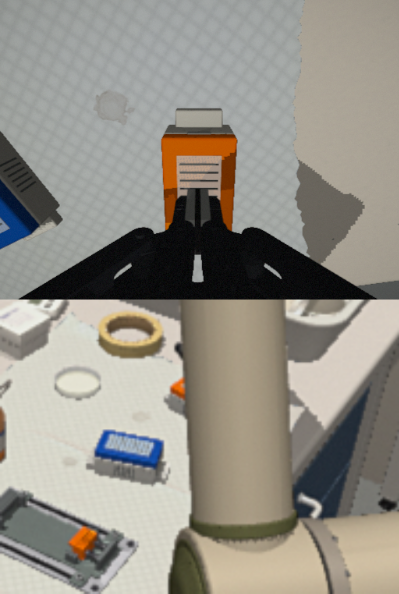

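```bash
python3 -c "
from h import *
s=sense();p=s['eef_pos'];c=camera_model('wrist');print(c['eye'],Rq(c['rotation']).as_matrix().round(3),p)
for z in(-17,-10,0,10,20,42,60): print(z,proj('wrist',p+[0,0,z]))
lid('wrist',*ORA)"
```

```text
[ 525.16151369 -310.6089533   192.43090604] [[-0.179 -0.931 -0.319]
 [-0.984  0.169  0.059]
 [-0.001  0.324 -0.946]] [ 443.50282762 -296.73883028   28.12612357]
-17 [255.0122095 224.7680916]
-10 [255.0626628  229.48987271]
0 [255.14109736 236.83034042]
10 [255.22811787 244.97434326]
20 [255.32521577 254.06146112]
42 [255.58418947 278.2980751 ]
60 [255.8599446  304.10521613]Traceback (most recent call last):
  File "<string>", line 5, in <module>
    lid('wrist',*ORA)
    ~~~^^^^^^^^^^^^^^
  File "h.py", line 23, in lid
    P=np.array([ray(cam,q[::-1],z)[:2] for q in np.argwhere(l==i)],np.float32)
                ~~~^^^^^^^^^^^^^^^
  File "h.py", line 5, in ray
    c=camera_model(cam); M=np.array(c["mtx"]);q_=c["rotation"];Rm=R.from_quat([*q_[1:],q_[0]]).as_matrix();e=np.array(c["eye"])
ValueError: time passes only in moves, steps and waits
```

```bash
python3 -c "
from h import *
im=capture('wrist');cv2.imwrite('pics/w3.png',cv2.resize(im[120:384,110:400,::-1],None,fx=2,fy=2,interpolation=2))"
```

```text
(no output)
```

View pics/w3.png

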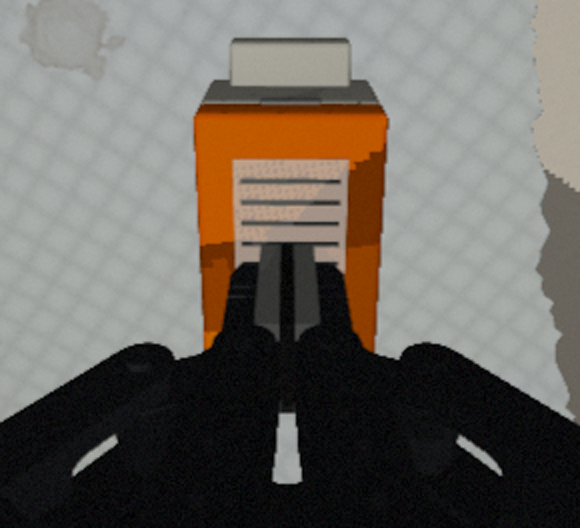

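Request:
step_arm(
  commands="0 0 0 0.2 0 0 0;0 0 0 0.4 0 0 0;0 0 0 0.4 0 0 0",
)

```text
time_s: 3.77
eef_pos: [443.3, -296.5, 23.6]
ee_rot: [-0.0, 0.996, -0.09, -0.0]
force: [-0.4, 0.1, -0.1]
grip_width: -0.0
grip_force: 0.0
```

Request:
step_arm(
  commands="0 0 0 0.2 0 0 0;0 0 0 0.4 0 0 0;0 0 0 0.4 0 0 0",
)

```text
time_s: 4.02
eef_pos: [443.6, -296.8, 20.8]
ee_rot: [0.0, 0.996, -0.09, 0.0]
force: [-3.1, 2.2, 10.5]
grip_width: 0.005
grip_force: 5.2
```

Request:
step_arm(
  commands="0.2 0 0 -3 0 0 0;1 0 0 -4 0 0 0;1 0 0 -4 0 0 0;1 0 0 -4 0 0 0;1 0 0 -4 0 0 0;1 0 0 -4 0 0 0;1 0 0 -1 0 0 0;1 0 0 1.5 0 0 0;1 0 0 2.8 0 0 0;1 0 0 2.8 0 0 0;0 0 0 2.8 0 0 0;0 0 0 2.8 0 0 0;0 0 0 2.8 0 0 0;0 0 0 2.8 0 0 0;0 0 0 2.8 0 0 0;0 0 0 2.8 0 0 0",
)

```text
time_s: 5.35
eef_pos: [444.1, -297.4, -6.6]
ee_rot: [0.001, 0.996, -0.09, 0.001]
force: [0.4, -0.5, 6.8]
grip_width: 0.575
grip_force: 63.4
```

```bash
cat >> h.py <<'E'
OFF=38.
def go2(p,yaw,tilt=0):  # p = true point T' (reported TCP pulled back OFF along tool z)
    return go(np.array(p)+OFF*tool(yaw,tilt).apply([0,0,1]),yaw,tilt)
E
python3 -c "
from h import *
go2([444,-297,200],-0.18);go2([370,42,200],0)"
```

```text
cmd: [ 2.000e-02 -1.000e-02 -1.686e+01] [ 0.001 -0.002 -0.   ]
cmd: [-13.34 -32.03 -16.93] [ 0.002 -0.002 -0.18 ]
```

Request:
step_arm(
  commands="0 0 0 -2 0 0 0;0 0 0 -5 0 0 0;0 0 0 -9 0 0 0;0 -2 -4 -13 0 0 0;0 -4 -8 -16.9 0 0 0;0 -5.5 -12 -16.9 0 0 -0.06;0 -7 -16 -16.9 0 0 -0.1;0 -8.7 -20 -16.9 0 0 -0.14;0 -10.3 -24 -16.9 0 0 -0.18;0 -12 -28 -16.9 0 0 -0.18;0 -13 -31 -16.9 0 0 -0.18;0 -13.3 -32 -16.9 0 0 -0.18;0 -13.3 -32 -16.9 0 0 -0.18;0 -13.3 -32 -16.9 0 0 -0.18",
)

```text
time_s: 6.52
eef_pos: [369.5, 43.4, 161.4]
ee_rot: [0.0, 1.0, 0.002, 0.0]
force: [0.5, -0.1, -2.8]
grip_width: 0.577
grip_force: 63.5
```

```bash
python3 -c "
from h import *
s=sense();print(s['time_s'],s['eef_pos'],s['force'])
im=capture('wrist');save('w4',im);c=camera_model('wrist');import pickle;pickle.dump(c,open('w4.pkl','wb'))
for l in('orange_latch','orange_dock'):
    t=trace('wrist',l);print(l,[(a['score'],a['rect']) for a in t[:2]])
for a in spot_point('wrist','orange_nest_spec')[:2]: print(a['xy'],a['score'],ray('wrist',a['xy'],0))
"
```

```text
6.5167 [369.45909197  43.40662223 161.38213175] [ 0.47644403 -0.10869459 -2.77705561]
orange_latch [(0.97, [260.8, 118.5, 40.0, 25.7])]
orange_dock [(0.58, [259.4, 83.8, 115.2, 165.5])]
[250.6, 241.2] 0.57 [283.58942024  45.6040787    0.        ]
```

View pics/w4.png

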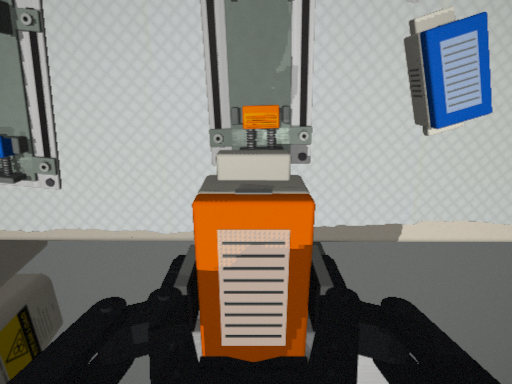

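```bash
python3 -c "
from h import *
im=cv2.imread('pics/w4.png');g=cv2.cvtColor(im,cv2.COLOR_BGR2GRAY).astype(float)
for lo,hi in((200,224),(286,314)):
    rows=np.arange(5,100);w=np.clip(90-g[rows,lo:hi],0,None);ok=w.sum(1)>60;cx=(w*np.arange(lo,hi)).sum(1)/np.maximum(w.sum(1),1)
    f=np.polyfit(rows[ok],cx[ok],1);print(ok.sum(),f,[np.round(ray('wrist',(np.polyval(f,r),r),8)[:2],1) for r in(5,100)])
hsv=cv2.cvtColor(im,cv2.COLOR_BGR2HSV);m=cv2.inRange(hsv,*ORA)
n,l,st,ce=cv2.connectedComponentsWithStats(m)
for i in range(1,n):
    if st[i,4]>150:
        x,y,w,h=st[i,:4];print(st[i],ce[i])
        for z in((31,) if st[i,4]<2000 else (210,)): print(z,[np.round(ray('wrist',q,z)[:2],1) for q in((x,y),(x+w,y),(x,y+h),(x+w,y+h))])
print('lug',[np.round(ray('wrist',q,180)[:2],1) for q in((217,150.5),(291,150.5))])
"
```

```text
95 [6.46842240e-02 2.09396732e+02] [array([523.7,  81.1]), array([442.2,  78.9])]
95 [-2.19944660e-02  3.05356635e+02] [array([523.5,  -4.5]), array([442.1,  -6.7])]
[242 105  37  24 447] [260.40268456 114.84340045]
31 [array([438.6,  52.5]), array([438.6,  18.7]), array([417. ,  52.8]), array([416.9,  18.1])]
[246 114  30   9 168] [261.42857143 118.64285714]
31 [array([430.6,  48.9]), array([430.6,  21.2]), array([422.5,  49. ]), array([422.4,  21.1])]
[ 192  197  123  164 9582] [252.98893759 265.48267585]
210 [array([412.5,  66.3]), array([412.5,  17.7]), array([328.6,  71.9]), array([328.5,  12.5])]
lug [array([425.3,  59.3]), array([425.2,  24.3])]
```

```bash
cat >> h.py <<'E'
import json
def plan(nest,yaw,off,W,frm=None):
    """nest=(x,y); off=cassette underside centre in tool frame; W=list of (xb,zb,theta): lower bottom corner in nest coords"""
    s=sense(); p0,r0=np.array(s["eef_pos"]),Rq(s["ee_rot"])
    print("t",s["time_s"],"pos",p0.round(1),"F",np.round(s["force"],1),"grip",round(s["grip_width"],3))
    Rz=R.from_euler('z',yaw); rr=r0*R.from_matrix(np.diag([1.,-1,-1]))
    o=Rz.inv().apply(p0+r0.apply(off)-[*nest,0]); e=(Rz.inv()*rr).as_euler('ZYX'); th=-e[1]
    print("now xb,y,zb,th,yaw",np.round([o[0]-55*np.cos(th),o[1],o[2]-55*np.sin(th),th,e[0]],3),"latch",round(-53.5-(o[0]-55*np.cos(th)-12*np.sin(th)),1))
    for xb,zb,t in W:
        rt=tool(yaw,t); P=Rz.apply([xb+55*np.cos(t),0,zb+55*np.sin(t)])+[*nest,0]-rt.apply(off)
        print((xb,zb,t),np.round(r0.inv().apply(P-p0)/10,2),np.round((r0.inv()*rt).as_rotvec(),3))
ON=(487.1,37.3);OY=.027;OO=[.9,1.4,-6.6]
E
python3 -c "
from h import *
plan(ON,OY,OO,[(-40,45,.3),(-42,13,.3)])"
```

```text
t 6.7167 pos [370.2  41.  161.1] F [ 0.2 -0.5 -3.3] grip 0.574
now xb,y,zb,th,yaw [-1.70894e+02  5.43600e+00  1.67700e+02  0.00000e+00 -2.90000e-02] latch 117.4
(-40, 45, 0.3) [13.05  0.17 10.64] [ 0.004  0.3   -0.029]
(-42, 13, 0.3) [12.85  0.17 13.84] [ 0.004  0.3   -0.029]
```

```bash
cat > dock.py <<'E'
from h import *
def dock(lr,rr,col,ztop,rows=(5,100),mm=150):
    s=sense(); c=camera_model('wrist'); im=capture('wrist'); s2=sense(); print(s['eef_pos'].round(1),s2['eef_pos'].round(1))
    g=cv2.cvtColor(im,cv2.COLOR_RGB2GRAY).astype(float)
    for lo,hi in(lr,rr):
        r=np.arange(*rows);w=np.clip(90-g[r,lo:hi],0,None);ok=w.sum(1)>60;cx=(w*np.arange(lo,hi)).sum(1)/np.maximum(w.sum(1),1)
        f=np.polyfit(r[ok],cx[ok],1);print(ok.sum(),[np.round(ray('wrist',(np.polyval(f,q),q),8)[:2],1) for q in rows])
    m=cv2.inRange(cv2.cvtColor(im,cv2.COLOR_RGB2HSV),*col); n,l,st,ce=cv2.connectedComponentsWithStats(m)
    for i in range(1,n):
        if st[i,4]>mm:
            x,y,w,h=st[i,:4];z=31 if st[i,4]<2000 else ztop
            print(st[i],z,[np.round(ray('wrist',q,z)[:2],1) for q in((x,y),(x+w,y),(x,y+h),(x+w,y+h))])
    return im
E
python3 -c "
from dock import *
im=dock((200,224),(286,314),ORA,209.7);save('w5',im)
g=cv2.cvtColor(im,cv2.COLOR_RGB2GRAY).astype(int)
print(g[140:165,254]);print(g[165,205:230],g[165,280:305])"
```

```text
[370.2  41.  161.1] [370.2  41.  161.1]
95 [array([523.7,  84.6]), array([442.2,  81.9])]
95 [array([523.5,  -0.9]), array([442.1,  -3.8])]
[239 106  37  24 664] 31 [array([437.7,  55.2]), array([437.7,  21.4]), array([416. ,  55.6]), array([416. ,  20.9])]
[ 192  198  123  163 9578] 209.7 [array([412. ,  66.4]), array([412. ,  17.6]), array([328.3,  71.9]), array([328.2,  12.4])]
[123 118  89  91  91  90  80  61  47  54  80  89  93 104 145 173 183 192
 189 190 190 187 189 188 189]
[195 193 193 193 184 167 169 170 169 167 169 166 167 179 189 190 189 189
 189 192 190 191 188 189 187] [186 188 187 188 187 189 187 187 176 154 164 195 196 191 190 193 196 196
 200 200 199 197 195 191 193]
```

```bash
cat >> h.py <<'E'
ON=(486.6,40.4);OY=.033;OO=[-.6,-1.,-6.6]
E
python3 -c "
from h import *
plan(ON,OY,OO,[(-40,45,.3),(-41,20,.3)])"
```

```text
t 6.7667 pos [370.2  41.  161.1] F [ 1.1 -0.4 -3.2] grip 0.576
now xb,y,zb,th,yaw [-1.71885e+02  5.44100e+00  1.67671e+02 -0.00000e+00 -3.50000e-02] latch 118.4
(-40, 45, 0.3) [13.15  0.08 10.59] [ 0.005  0.3   -0.035]
(-41, 20, 0.3) [13.05  0.08 13.09] [ 0.005  0.3   -0.035]
```

Request:
step_arm(
  commands="0 4 0.1 1 0.002 0.1 -0.012;0 8 0.1 3 0.003 0.2 -0.024;0 11.5 0.1 6 0.005 0.3 -0.035;0 13.1 0.1 9 0.005 0.3 -0.035;0 13.1 0.1 10.6 0.005 0.3 -0.035;0 13.1 0.1 10.6 0.005 0.3 -0.035;0 13.1 0.1 10.6 0.005 0.3 -0.035;0 13.1 0.1 10.6 0.005 0.3 -0.035",
)

```text
time_s: 7.43
eef_pos: [501.5, 40.3, 56.5]
ee_rot: [-0.002, 0.988, 0.017, 0.15]
force: [0.1, -0.4, -2.6]
grip_width: 0.576
grip_force: 63.7
```

```bash
python3 -c "
from h import *
plan(ON,OY,OO,[(-40,45,.3),(-41,16,.3),(-41,12,.3)])
im=capture('wrist');save('w6',im)"
```

```text
t 7.4333 pos [501.5  40.3  56.5] F [ 0.1 -0.4 -2.6] grip 0.576
now xb,y,zb,th,yaw [-4.0139e+01  3.8600e-01  4.6230e+01  3.0200e-01  1.0000e-03] latch -9.8
(-40, 45, 0.3) [-0.02  0.04  0.13] [ 0.    -0.002  0.001]
(-41, 16, 0.3) [-0.98  0.04  2.87] [ 0.    -0.002  0.001]
(-41, 12, 0.3) [-1.1   0.04  3.25] [ 0.    -0.002  0.001]
```

View pics/w6.png

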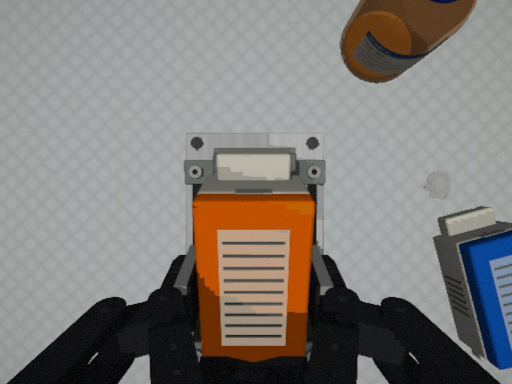

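Request:
step_arm(
  commands="0 -0.5 0.04 1.5 0 0 0;0 -0.98 0.04 2.7 0 0 0;0 -1.08 0.04 3.15 0 0 0;0 -1.08 0.04 3.15 0 0 0",
)

```text
time_s: 7.82
eef_pos: [500.0, 40.3, 22.2]
ee_rot: [-0.002, 0.989, 0.017, 0.15]
force: [-0.1, 1.2, -2.5]
grip_width: 0.572
grip_force: 63.9
```

```bash
python3 -c "
from h import *
plan(ON,OY,OO,[(-41,11,.3),(-50,12,.3),(-55,11.5,.3),(-59,11,.3)])"
```

```text
t 7.8167 pos [500.   40.3  22.2] F [-0.1  1.2 -2.5] grip 0.572
now xb,y,zb,th,yaw [-4.1684e+01  4.9900e-01  1.2047e+01  3.0000e-01  2.0000e-03] latch -8.3
(-41, 11, 0.3) [0.03 0.05 0.12] [-0.    -0.     0.002]
(-50, 12, 0.3) [-0.8   0.05 -0.24] [-0.    -0.     0.002]
(-55, 11.5, 0.3) [-1.29  0.05 -0.34] [-0.    -0.     0.002]
(-59, 11, 0.3) [-1.69  0.05 -0.41] [-0.    -0.     0.002]
```

Request:
step_arm(
  commands="0 -0.4 0.05 -0.12 0 0 0;0 -0.8 0.05 -0.24 0 0 0;0 -1.0 0.05 -0.28 0 0 0;0 -1.0 0.05 -0.28 0 0 0;0 -1.0 0.05 -0.28 0 0 0",
)

```text
time_s: 8.23
eef_pos: [490.7, 39.3, 22.6]
ee_rot: [-0.002, 0.988, 0.017, 0.151]
force: [4.8, 0.0, 0.7]
grip_width: 0.575
grip_force: 63.9
```

```bash
python3 -c "
from h import *
plan(ON,OY,OO,[(-56,11.5,.3),(-59,11,.3),(-59.5,11,.3)])"
```

```text
t 8.2333 pos [490.7  39.3  22.6] F [4.8 0.  0.7] grip 0.575
now xb,y,zb,th,yaw [-5.0952e+01 -2.0800e-01  1.2297e+01  3.0300e-01  2.0000e-03] latch 1.0
(-56, 11.5, 0.3) [-0.51 -0.02 -0.06] [ 0.    -0.003  0.002]
(-59, 11, 0.3) [-0.81 -0.02 -0.1 ] [ 0.    -0.003  0.002]
(-59.5, 11, 0.3) [-0.86 -0.02 -0.11] [ 0.    -0.003  0.002]
```

Request:
step_arm(
  commands="0 -0.3 -0.02 -0.04 0 0 0;0 -0.7 -0.02 -0.09 0 0 0;0 -0.8 -0.02 -0.1 0 0 0;0 -0.8 -0.02 -0.1 0 0 0;0 -0.8 -0.02 -0.1 0 0 0",
)

```text
time_s: 8.65
eef_pos: [483.5, 39.1, 21.3]
ee_rot: [-0.002, 0.988, 0.017, 0.152]
force: [7.1, 1.1, -0.4]
grip_width: 0.572
grip_force: 64.0
```

```bash
python3 -c "
from h import *
O=10
plan(ON,OY,OO,[(-53.5-O+12*np.sin(t),10.3,t) for t in(.3,.24,.18,.12,.06,0)]+[(-58,10.3,0),(-55,10.3,0)])"
```

```text
t 8.65 pos [483.5  39.1  21.3] F [ 7.1  1.1 -0.4] grip 0.572
now xb,y,zb,th,yaw [-5.8195e+01 -2.3900e-01  1.0888e+01  3.0400e-01  2.0000e-03] latch 8.3
(np.float64(-59.953757520063924), 10.3, 0.3) [-0.19 -0.02  0.03] [ 0.001 -0.004  0.002]
(np.float64(-60.647568482874384), 10.3, 0.24) [-0.31 -0.03  0.34] [ 0.001 -0.064  0.002]
(np.float64(-61.35164511889011), 10.3, 0.18) [-0.44 -0.03  0.65] [ 0.001 -0.124  0.002]
(np.float64(-62.063453512532966), 10.3, 0.12) [-0.6  -0.03  0.95] [ 0.001 -0.184  0.002]
(np.float64(-62.78043192224666), 10.3, 0.06) [-0.78 -0.03  1.24] [ 0.001 -0.244  0.002]
(np.float64(-63.5), 10.3, 0) [-0.98 -0.03  1.53] [ 0.001 -0.304  0.002]
(-58, 10.3, 0) [-0.45 -0.03  1.7 ] [ 0.001 -0.304  0.002]
(-55, 10.3, 0) [-0.17 -0.03  1.79] [ 0.001 -0.304  0.002]
```

Request:
step_arm(
  commands="0 -0.14 -0.02 0.03 0 -0.004 0.002;0 -0.27 -0.02 0.3 0 -0.064 0.002;0 -0.4 -0.02 0.6 0 -0.124 0.002;0 -0.56 -0.02 0.9 0 -0.184 0.002;0 -0.56 -0.02 0.9 0 -0.184 0.002;0 -0.56 -0.02 0.9 0 -0.184 0.002",
)

```text
time_s: 9.15
eef_pos: [481.6, 39.1, 10.7]
ee_rot: [-0.0, 0.998, 0.017, 0.06]
force: [7.6, -1.3, 1.0]
grip_width: 0.573
grip_force: 64.3
```

```bash
python3 -c "
from h import *
O=10
plan(ON,OY,OO,[(-53.5-O+12*np.sin(t),10.3,t) for t in(.12,.09,.06,.03,0)]+[(-58,10.3,0),(-55,10.3,0)])"
```

```text
t 9.15 pos [481.6  39.1  10.7] F [ 7.6 -1.3  1. ] grip 0.573
now xb,y,zb,th,yaw [-61.062  -0.16   10.568   0.121   0.   ] latch 9.0
(np.float64(-62.063453512532966), 10.3, 0.12) [-0.1  -0.02  0.02] [ 0.001 -0.001  0.   ]
(np.float64(-62.42145740962387), 10.3, 0.09) [-0.16 -0.02  0.18] [ 0.001 -0.031  0.   ]
(np.float64(-62.78043192224666), 10.3, 0.06) [-0.22 -0.02  0.34] [ 0.001 -0.061  0.   ]
(np.float64(-63.14005399757005), 10.3, 0.03) [-0.29 -0.02  0.5 ] [ 0.001 -0.091  0.   ]
(np.float64(-63.5), 10.3, 0) [-0.37 -0.02  0.66] [ 0.001 -0.121  0.   ]
(-58, 10.3, 0) [ 0.18 -0.02  0.73] [ 0.001 -0.121  0.   ]
(-55, 10.3, 0) [ 0.48 -0.02  0.77] [ 0.001 -0.121  0.   ]
```

Request:
step_arm(
  commands="0 -0.12 -0.02 0.17 0 -0.031 0;0 -0.18 -0.02 0.33 0 -0.061 0;0 -0.25 -0.02 0.49 0 -0.091 0;0 -0.33 -0.02 0.64 0 -0.121 0;0 -0.33 -0.02 0.64 0 -0.121 0;0 -0.33 -0.02 0.64 0 -0.121 0",
)

```text
time_s: 9.65
eef_pos: [479.5, 39.0, 4.1]
ee_rot: [0.001, 1.0, 0.017, 0.001]
force: [10.7, -2.0, -1.3]
grip_width: 0.581
grip_force: 64.4
```

```bash
python3 -c "
from h import *
plan(ON,OY,OO,[(-58,10.,0),(-55,10.,0)])"
```

```text
t 9.65 pos [479.5  39.    4.1] F [10.7 -2.  -1.3] grip 0.581
now xb,y,zb,th,yaw [-6.2715e+01 -1.4600e-01  1.0571e+01  2.0000e-03  0.0000e+00] latch 9.2
(-58, 10.0, 0) [ 0.47 -0.02  0.07] [ 0.002 -0.002  0.   ]
(-55, 10.0, 0) [ 0.77 -0.02  0.07] [ 0.002 -0.002  0.   ]
```

Request:
step_arm(
  commands="0 0.2 -0.02 0.06 0 0 0;0 0.4 -0.02 0.07 0 0 0;0 0.6 -0.02 0.07 0 0 0;0 0.7 -0.02 0.07 0 0 0;0 0.7 -0.02 0.07 0 0 0",
)

```text
time_s: 10.07
eef_pos: [485.0, 39.6, 3.4]
ee_rot: [0.001, 1.0, 0.017, -0.001]
force: [2.8, -2.1, 5.2]
grip_width: 0.573
grip_force: 65.1
```

```bash
python3 -c "
from h import *
plan(ON,OY,OO,[(-55,10.,0)])"
```

```text
t 10.0667 pos [485.   39.6   3.4] F [ 2.8 -2.1  5.2] grip 0.573
now xb,y,zb,th,yaw [-5.7232e+01  2.3800e-01  1.0080e+01 -2.0000e-03  1.0000e-03] latch 3.7
(-55, 10.0, 0) [ 0.22  0.02 -0.  ] [0.001 0.002 0.001]
```

Request:
step_arm(
  commands="0.9 0 0 0 0 0 0;0.9 0 0 0 0 0 0;0.9 0 0 0 0 0 0;0.9 0 0 0 0 0 0;0.9 0 0 -1 0 0 0;1 0 0 -4 0 0 0;1 0 0 -8 0 0 0;1 -1 0 -12 0 0 0;1 -4 0 -14 0 0 0;1 -8 0 -14 0 0 0;1 -10 0 -14 0 0 0;1 -10 0 -14 0 0 0;1 -10 0 -14 0 0 0",
)

```text
time_s: 11.15
eef_pos: [384.1, 36.8, 143.8]
ee_rot: [0.0, 1.0, 0.016, -0.002]
force: [0.2, 0.4, -0.4]
grip_width: 1.001
grip_force: 0.0
```

```bash
python3 -c "
from dock import *
im=dock((200,224),(286,314),ORA,52);save('w7',im)
m=cv2.inRange(cv2.cvtColor(im,cv2.COLOR_RGB2HSV),*ORA); n,l,st,ce=cv2.connectedComponentsWithStats(m)
for i in range(1,n):
    x,y,w,h,a=st[i]
    if a>1000: print([np.round(ray('wrist',q,52)[:2],1) for q in((x,y),(x+w,y),(x,y+h),(x+w,y+h))])
"
```

```text
[384.1  36.8 143.8] [384.8  36.8 143.6]
95 [array([532.3,  84.6]), array([455.5,  82.3])]
95 [array([535. ,   1.5]), array([458.3,  -1.6])]
[ 220    0   69  118 4219] 52 [array([526.4,  66.6]), array([528. ,  17.1]), array([443.8,  66.8]), array([445.6,  11.3])]
[236 125  38  24 377] 31 [array([436.3,  54.9]), array([437.4,  21.6]), array([415.1,  54.6]), array([416.2,  20.4])]
[array([526.4,  66.6]), array([528. ,  17.1]), array([443.8,  66.8]), array([445.6,  11.3])]
```

View pics/w7.png

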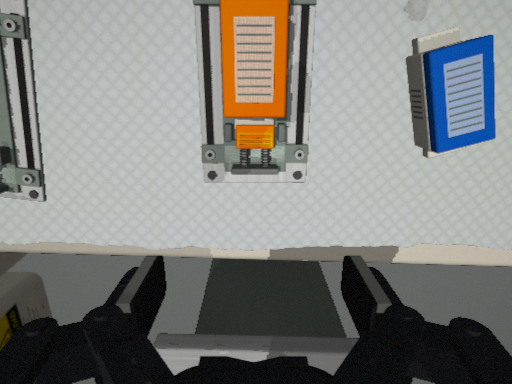

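```bash
python3 -c "
from h import *
go([466.5,-132.8,90],.30)"
```

```text
cmd: [ 7.63 17.21  5.34] [-0.     0.004 -0.267]
```

Request:
step_arm(
  commands="1 2 4 1 0 0 -0.08;1 4 8 2 0 0 -0.16;1 6 12 4 0 0 -0.267;1 7.6 16 5.3 0 0.004 -0.267;1 7.6 17.2 5.3 0 0.004 -0.267;1 7.6 17.2 5.3 0 0.004 -0.267;1 7.6 17.2 5.3 0 0.004 -0.267;1 7.6 17.2 5.3 0 0.004 -0.267",
)

```text
time_s: 11.87
eef_pos: [465.8, -132.2, 89.2]
ee_rot: [-0.001, 0.989, 0.15, -0.001]
force: [0.0, 0.2, 0.2]
grip_width: 1.0
grip_force: 0.0
```

```bash
python3 -c "
from h import *
s=sense();print(s['eef_pos'],s['force'])
im=lid('wrist',*BLU);save('w8',im);print(sense()['eef_pos'])
go([466.5,-132.8,-8],.30)
im=capture('scene');m=im[190:270,200:310];cv2.imwrite('pics/s8.png',cv2.resize(m[:,:,::-1],None,fx=6,fy=6,interpolation=2))"
```

```text
[ 465.79366934 -132.19456169   89.24441662] [0.00808261 0.19839476 0.18931933]
[ 219  153   71  104 2975] ((466.07232666015625, -130.92196655273438), (80.8333740234375, 48.93815994262695), 17.24797248840332)
[ 465.75101911 -131.82390211   89.54517806]
cmd: [0.05 0.13 9.75] [-0.001  0.001  0.001]
```

View pics/s8.png

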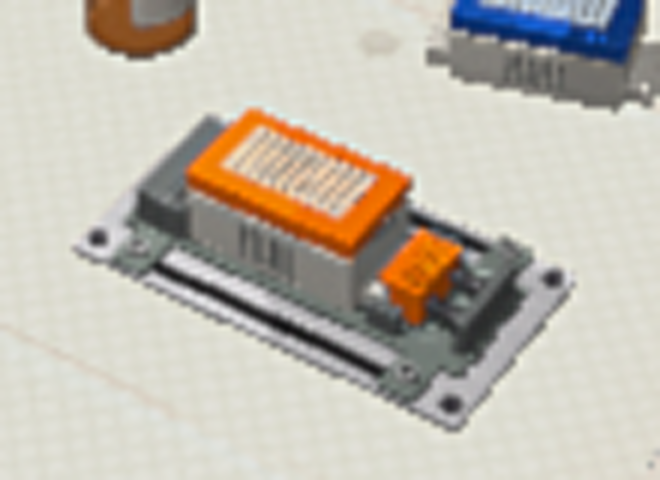

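Request:
step_arm(
  commands="1 0.05 0 4 0 0 0;1 0.05 0 7.5 0 0 0;1 0.05 0 9.7 0 0 0;1 0.05 0 9.7 0 0 0;1 0.05 0 9.7 0 0 0;0 0.05 0 9.7 0 0 0;0 0.05 0 9.7 0 0 0;0 0.05 0 9.7 0 0 0;0 0.05 0 9.7 0 0 0;0 0.05 0 9.7 0 0 0;0 0.05 0 9.7 0 0 0;0 0.05 0 9.7 0 0 0",
  newtons=60,
)

```text
time_s: 12.97
eef_pos: [466.9, -132.8, -5.9]
ee_rot: [0.0, 0.989, 0.15, 0.001]
force: [-1.0, 1.0, 9.3]
grip_width: 0.576
grip_force: 62.9
```

```bash
python3 -c "
from h import *
s=sense();print(s['eef_pos'],s['force'],s['grip_width'],s['time_s'])
go([466,-132,161],.30);go([350,285,161],.1)"
```

```text
[ 466.86583316 -132.78086205   -5.87810433] [-0.96215613  1.03151135  9.3461789 ] 0.575709014554535 12.9667
cmd: [ -0.04  -0.08 -16.69] [ 0.001 -0.001  0.   ]
cmd: [  1.21 -43.35 -16.74] [ 0.001 -0.001  0.2  ]
```

```bash
python3 -c "
from h import *
go([350,306,161],-.115)"
```

```text
cmd: [  1.83 -45.35 -16.74] [ 0.001 -0.001  0.415]
```

Request:
step_arm(
  commands="0 0 0 -2 0 0 0;0 0 0 -5 0 0 0;0 0 0 -9 0 0 0;0 0 -2 -12.5 0 0 0.05;0 0.3 -6 -15 0 0 0.1;0 0.5 -10 -16.7 0 0 0.15;0 0.7 -14 -16.7 0 0 0.2;0 0.9 -18 -16.7 0 0 0.25;0 1 -22 -16.7 0 0 0.3;0 1.2 -26 -16.7 0 0 0.35;0 1.3 -30 -16.7 0 0 0.4;0 1.5 -34 -16.7 0 0 0.415;0 1.6 -38 -16.7 0 0 0.415;0 1.8 -42 -16.7 0 0 0.415;0 1.8 -44.5 -16.7 0 0 0.415;0 1.8 -45.3 -16.7 0 0 0.415;0 1.8 -45.3 -16.7 0 0 0.415;0 1.8 -45.3 -16.7 0 0 0.415;0 1.8 -45.3 -16.7 0 0 0.415;0 1.8 -45.3 -16.7 0 0 0.415",
)

```text
time_s: 14.63
eef_pos: [349.9, 304.6, 160.0]
ee_rot: [-0.0, 0.998, -0.058, -0.0]
force: [0.6, 0.5, -3.6]
grip_width: 0.574
grip_force: 64.1
```

```bash
python3 -c "
from dock import *
print(sense()['force'],sense()['grip_width'],Rq(sense()['ee_rot']).as_matrix()[:,0])
im=dock((195,230),(280,318),BLU,209.5);save('w9',im)"
```

```text
[ 0.64406392  0.50223485 -3.60266524] 0.5740412724458624 [ 9.93192434e-01 -1.16481049e-01 -9.77302356e-04]
[349.9 304.6 160. ] [349.9 304.7 160. ]
95 [array([507.1, 333. ]), array([426.7, 343.9])]
95 [array([497.4, 250. ]), array([416.6, 257.8])]
[233 114  37  24 839] 31 [array([412. , 317.5]), array([408.1, 283.7]), array([390.3, 320.5]), array([386.2, 285.9])]
[ 193  198  122  162 9108] 209.5 [array([394.5, 324.4]), array([389. , 276.8]), array([313.1, 339.2]), array([306.4, 281. ])]
```

View pics/w9.png

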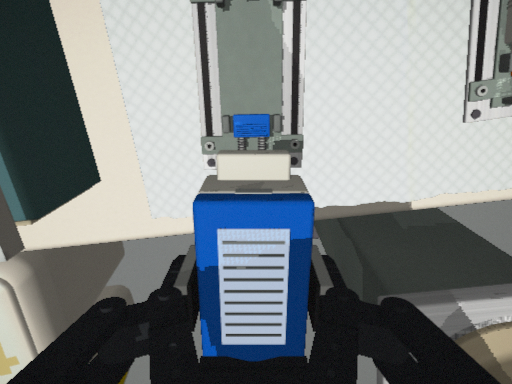

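```bash
cat >> h.py <<'E'
BN=(458.6,296.);BY=-.116;BO=[-.4,-.9,-6.3]
E
python3 -c "
from h import *
plan(BN,BY,BO,[(-40,45,.3),(-41,20,.3)])"
```

```text
t 14.6833 pos [349.9 304.7 160. ] F [ 0.2  0.7 -2.6] grip 0.572
now xb,y,zb,th,yaw [-1.64373e+02 -3.06100e+00  1.66349e+02 -1.00000e-03 -1.00000e-03] latch 110.9
(-40, 45, 0.3) [12.39 -0.31 10.45] [-0.     0.301 -0.001]
(-41, 20, 0.3) [12.29 -0.31 12.95] [-0.     0.301 -0.001]
```

Request:
step_arm(
  commands="0 4 -0.1 1 0 0.1 0;0 8 -0.2 3 0 0.2 0;0 11 -0.3 6 0 0.3 0;0 12.4 -0.3 9 0 0.3 0;0 12.4 -0.3 10.4 0 0.3 0;0 12.4 -0.3 10.4 0 0.3 0;0 12.4 -0.3 10.4 0 0.3 0;0 12.4 -0.3 10.4 0 0.3 0",
)

```text
time_s: 15.35
eef_pos: [473.5, 294.5, 57.3]
ee_rot: [0.008, 0.987, -0.057, 0.15]
force: [0.1, -0.1, -2.5]
grip_width: 0.569
grip_force: 64.0
```

```bash
python3 -c "
from h import *
plan(BN,BY,BO,[(-41,16,.3),(-41,12,.3)])
im=capture('wrist');save('w10',im)
# lateral check: base far edge columns vs lug columns
g=cv2.cvtColor(im,cv2.COLOR_RGB2GRAY).astype(int);print(g[165,170:345].tolist())"
```

```text
t 15.35 pos [473.5 294.5  57.3] F [ 0.1 -0.1 -2.5] grip 0.569
now xb,y,zb,th,yaw [-39.813   1.119  46.867   0.301   0.   ] latch -10.1
(-41, 16, 0.3) [-1.03  0.12  2.92] [-0.002 -0.001  0.   ]
(-41, 12, 0.3) [-1.15  0.12  3.3 ] [-0.002 -0.001  0.   ]
[181, 182, 178, 180, 180, 179, 175, 178, 175, 173, 171, 173, 174, 154, 107, 109, 109, 107, 110, 109, 108, 108, 106, 114, 109, 108, 104, 105, 107, 111, 109, 106, 106, 108, 106, 107, 105, 105, 108, 107, 107, 98, 78, 92, 100, 101, 109, 135, 153, 162, 160, 162, 160, 163, 161, 163, 163, 162, 162, 163, 162, 162, 161, 162, 162, 163, 161, 161, 163, 161, 163, 160, 161, 162, 163, 162, 160, 163, 161, 162, 162, 162, 161, 163, 163, 161, 161, 162, 161, 161, 162, 162, 161, 162, 160, 161, 161, 161, 161, 160, 162, 161, 161, 161, 162, 160, 161, 163, 161, 162, 161, 162, 162, 162, 162, 163, 160, 160, 148, 122, 102, 102, 112, 101, 78, 65, 74, 73, 93, 118, 116, 118, 114, 117, 119, 117, 112, 94, 107, 142, 160, 157, 155, 155, 156, 152, 143, 125, 117, 117, 115, 116, 115, 137, 170, 170, 170, 170, 172, 171, 175, 175, 180, 178, 180, 181, 182, 182, 181, 181, 183, 180, 178, 176, 174]
```

Request:
step_arm(
  commands="0 -0.5 -0.07 1.5 0 0 0;0 -1.0 -0.07 2.7 0 0 0;0 -1.12 -0.07 3.15 0 0 0;0 -1.12 -0.07 3.15 0 0 0",
)

```text
time_s: 15.73
eef_pos: [471.3, 295.3, 22.5]
ee_rot: [0.008, 0.987, -0.057, 0.149]
force: [0.0, 0.3, -3.2]
grip_width: 0.57
grip_force: 64.2
```

```bash
python3 -c "
from h import *
plan(BN,BY,BO,[(-41,11.5,.3),(-50,12,.3),(-52,12,.3)])"
```

```text
t 15.7333 pos [471.3 295.3  22.5] F [ 0.   0.3 -3.2] grip 0.57
now xb,y,zb,th,yaw [-4.2071e+01  1.6970e+00  1.2205e+01  2.9900e-01  1.0000e-03] latch -7.9
(-41, 11.5, 0.3) [0.08 0.17 0.09] [-0.001  0.001  0.001]
(-50, 12, 0.3) [-0.76  0.17 -0.22] [-0.001  0.001  0.001]
(-52, 12, 0.3) [-0.95  0.17 -0.28] [-0.001  0.001  0.001]
```

Request:
step_arm(
  commands="0 -0.4 0.06 -0.12 0 0 0;0 -0.8 0.06 -0.22 0 0 0;0 -1.0 0.06 -0.28 0 0 0;0 -1.0 0.06 -0.28 0 0 0;0 -1.0 0.06 -0.28 0 0 0",
)

```text
time_s: 16.15
eef_pos: [462.0, 296.2, 23.1]
ee_rot: [0.008, 0.987, -0.057, 0.15]
force: [3.7, -0.4, -1.8]
grip_width: 0.575
grip_force: 64.3
```

```bash
python3 -c "
from h import *
plan(BN,BY,BO,[(-56,11.5,.3),(-59,11,.3)])"
```

```text
t 16.15 pos [462.  296.2  23.1] F [ 3.7 -0.4 -1.8] grip 0.575
now xb,y,zb,th,yaw [-5.1395e+01  1.5300e+00  1.2698e+01  3.0100e-01  1.0000e-03] latch 1.5
(-56, 11.5, 0.3) [-0.48  0.15 -0.02] [-0.002 -0.001  0.001]
(-59, 11, 0.3) [-0.78  0.15 -0.06] [-0.002 -0.001  0.001]
```

Request:
step_arm(
  commands="0 -0.3 0.03 -0.02 0 0 0;0 -0.7 0.03 -0.04 0 0 0;0 -0.8 0.03 -0.05 0 0 0;0 -0.8 0.03 -0.05 0 0 0;0 -0.8 0.03 -0.05 0 0 0;0 -0.8 0.03 -0.05 0 0 0",
)

```text
time_s: 16.65
eef_pos: [455.1, 297.0, 21.3]
ee_rot: [0.007, 0.987, -0.057, 0.151]
force: [7.5, -1.3, -0.8]
grip_width: 0.572
grip_force: 64.3
```

```bash
python3 -c "
from h import *
O=10.5
plan(BN,BY,BO,[(-53.5-O+12*np.sin(t),10.4,t) for t in(.3,.24,.18,.12)])"
```

```text
t 16.65 pos [455.1 297.   21.3] F [ 7.5 -1.3 -0.8] grip 0.572
now xb,y,zb,th,yaw [-5.8384e+01  1.5100e+00  1.0852e+01  3.0300e-01  1.0000e-03] latch 8.5
(np.float64(-60.453757520063924), 10.4, 0.3) [-0.21  0.15 -0.01] [-0.003 -0.003  0.001]
(np.float64(-61.147568482874384), 10.4, 0.24) [-0.33  0.15  0.31] [-0.003 -0.063  0.001]
(np.float64(-61.85164511889011), 10.4, 0.18) [-0.46  0.15  0.61] [-0.003 -0.123  0.001]
(np.float64(-62.563453512532966), 10.4, 0.12) [-0.62  0.16  0.91] [-0.003 -0.183  0.001]
```

Request:
step_arm(
  commands="0 -0.12 0.03 0.02 -0.002 -0.004 0;0 -0.25 0.03 0.3 -0.002 -0.064 0;0 -0.38 0.03 0.6 -0.002 -0.124 0;0 -0.54 0.03 0.9 -0.002 -0.184 0;0 -0.54 0.03 0.9 -0.002 -0.184 0;0 -0.54 0.03 0.9 -0.002 -0.184 0",
)

```text
time_s: 17.15
eef_pos: [454.0, 297.1, 11.3]
ee_rot: [0.003, 0.996, -0.058, 0.06]
force: [10.2, 0.1, -0.3]
grip_width: 0.572
grip_force: 64.5
```

```bash
python3 -c "
from h import *
O=10
plan(BN,BY,BO,[(-53.5-O+12*np.sin(t),10.3,t) for t in(.12,.09,.06,.03,0)])"
```

```text
t 17.15 pos [454.  297.1  11.3] F [10.2  0.1 -0.3] grip 0.572
now xb,y,zb,th,yaw [-6.0442e+01  1.4120e+00  1.0856e+01  1.2100e-01 -1.0000e-03] latch 8.4
(np.float64(-62.063453512532966), 10.3, 0.12) [-0.17  0.14  0.04] [-0.002 -0.001 -0.001]
(np.float64(-62.42145740962387), 10.3, 0.09) [-0.22  0.14  0.2 ] [-0.002 -0.031 -0.   ]
(np.float64(-62.78043192224666), 10.3, 0.06) [-0.29  0.14  0.36] [-0.002 -0.061 -0.   ]
(np.float64(-63.14005399757005), 10.3, 0.03) [-0.35  0.14  0.52] [-0.002 -0.091 -0.   ]
(np.float64(-63.5), 10.3, 0) [-0.43  0.14  0.68] [-0.002 -0.121 -0.   ]
```

Request:
step_arm(
  commands="0 -0.03 0.03 0.17 -0.002 -0.031 0;0 -0.07 0.03 0.33 -0.002 -0.061 0;0 -0.12 0.03 0.49 -0.002 -0.091 0;0 -0.18 0.03 0.65 -0.002 -0.121 0;0 -0.18 0.03 0.65 -0.002 -0.121 0;0 -0.18 0.03 0.65 -0.002 -0.121 0",
)

```text
time_s: 17.65
eef_pos: [452.5, 297.1, 4.3]
ee_rot: [0.0, 0.998, -0.058, -0.0]
force: [9.3, 1.5, -2.2]
grip_width: 0.576
grip_force: 64.4
```

```bash
python3 -c "
from h import *
plan(BN,BY,BO,[(-58,10.,0),(-55,10.,0)])"
```

```text
t 17.65 pos [452.5 297.1   4.3] F [ 9.3  1.5 -2.2] grip 0.576
now xb,y,zb,th,yaw [-61.573   1.278  10.619  -0.     -0.   ] latch 8.1
(-58, 10.0, 0) [0.36 0.13 0.06] [ 0.  0. -0.]
(-55, 10.0, 0) [0.66 0.13 0.06] [ 0.  0. -0.]
```

Request:
step_arm(
  commands="0 0.2 0.03 0.06 0 0 0;0 0.4 0.04 0.07 0 0 0;0 0.6 0.05 0.07 0 0 0;0 0.7 0.05 0.07 0 0 0;0 0.7 0.05 0.07 0 0 0",
)

```text
time_s: 18.07
eef_pos: [458.1, 296.2, 4.1]
ee_rot: [0.0, 0.998, -0.058, -0.001]
force: [1.9, 2.7, 6.8]
grip_width: 0.575
grip_force: 65.5
```

```bash
python3 -c "
from h import *
plan(BN,BY,BO,[(-55,10.,0)])"
```

```text
t 18.0667 pos [458.1 296.2   4.1] F [1.9 2.7 6.8] grip 0.575
now xb,y,zb,th,yaw [-5.5935e+01  1.0540e+00  1.0590e+01 -3.0000e-03 -0.0000e+00] latch 2.4
(-55, 10.0, 0) [0.1  0.11 0.04] [ 0.     0.003 -0.   ]
```

Same signature as the orange one; release and withdraw.

Request:
step_arm(
  commands="0.9 0 0 0 0 0 0;0.9 0 0 0 0 0 0;0.9 0 0 0 0 0 0;0.9 0 0 0 0 0 0;0.9 0 0 -1 0 0 0;1 0 0 -4 0 0 0;1 0 0 -8 0 0 0;1 -1 0 -12 0 0 0;1 -4 0 -14 0 0 0;1 -8 0 -14 0 0 0;1 -10 0 -14 0 0 0;1 -10 0 -14 0 0 0;1 -10 0 -14 0 0 0;1 -10 0 -14 0 0 0;1 -10 0 -14 0 0 0",
)

```text
time_s: 19.32
eef_pos: [359.0, 306.8, 143.3]
ee_rot: [0.002, 0.998, -0.058, -0.003]
force: [-0.4, 0.1, -0.8]
grip_width: 1.005
grip_force: 0.0
```

```bash
python3 -c "
from dock import *
im=dock((195,220),(290,318),BLU,52);a=capture('scene')
L=cv2.resize(a[235:345,130:250,::-1],(400,367),interpolation=2);R_=cv2.resize(a[195:265,200:300,::-1],(400,280),interpolation=2)
W=im[0:200,180:330,::-1];W=cv2.resize(W,(400,533),interpolation=2)
top=np.zeros((590,800,3),np.uint8);top[:340,:370]=cv2.resize(L,(370,340));top[340:590,:357]=cv2.resize(R_,(357,250));top[:533,400:]=W
cv2.imwrite('pics/end.png',top)
for l in('blue_cassette','orange_cassette'):
  for c in ('top','scene'):
    if c=='top': capture('top')
    r=spot_point(c,l);print(l,c,[(ray(c,q['xy'],10).round(),q['score']) for q in r[:2]])
"
```

```text
[359.  306.8 143.3] [359.  306.7 143.1]
95 [array([511., 331.]), array([435.3, 343. ])]
95 [array([501.5, 249.5]), array([425.2, 256.7])]
[ 217    1   69  120 4218] 52 [array([502.4, 317.1]), array([496.7, 268. ]), array([419.3, 330. ]), array([412.9, 274.8])]
[235 127  39  24 898] 31 [array([410.5, 317.7]), array([406.5, 283.7]), array([389.4, 320.6]), array([385.3, 285.7])]
blue_cassette top [(array([464., 292.,  10.]), 0.73)]
blue_cassette scene [(array([459., 298.,  10.]), 0.8)]
orange_cassette top [(array([489.,  40.,  10.]), 0.78)]
orange_cassette scene [(array([480.,  37.,  10.]), 0.9)]
```

View pics/end.png

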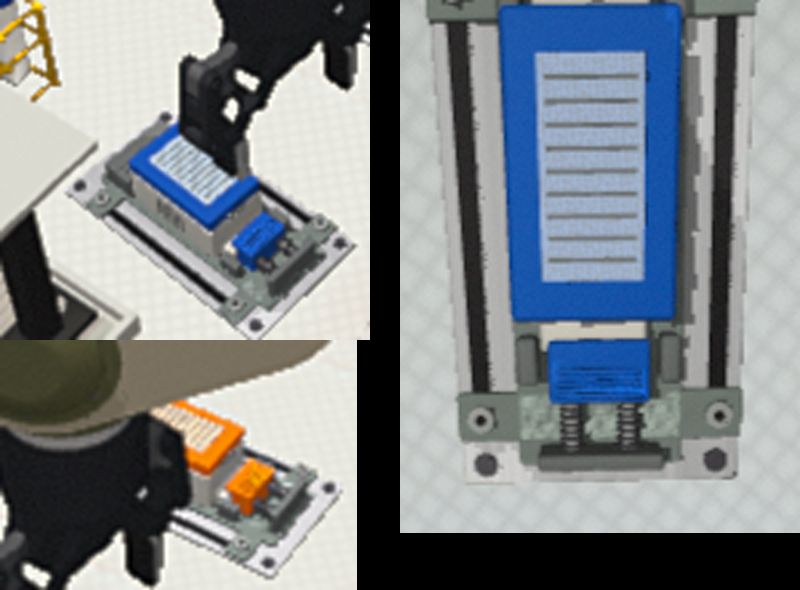

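```bash
python3 -c "
from rig import *
print(finish_job())"
```

```text
the job is handed in; nothing more can be done
None
```

I loaded the orange cassette, then the blue one. In the last pictures both lie flat under latches sprung back to about 1.5 mm open, and I handed the job in after about 20 s of robot time; no verdict came back.

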